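# Lock the dough machine's lid and hold its dial on the third step

### The job

Give the dough a burst at full speed: the machine's lid is closed but not locked, so first slide the lid lock all the way home towards the bowl, until it stops. Then turn the machine's wing-grip dial clockwise, past its first and second clicks to the third step (the three dots, against the stop), and hold it there; it springs back to off when let go, so finish while still holding it. Leave the kitchen things around and on the machine where they are.

Things in the scene. Friction and masses are not known exactly. Their poses are not given: they have to be found in the camera images.
- mixer: Dough machine, fixed on the table: foot 250 x 390 mm; left (+y) a steel bowl, 212 mm across, clear lid with knob (top 184 mm up); right (-y) the white motor housing with a flat grey deck 150 mm above the table, x -125..125, y -190..-32 mm. On the deck: dial, lid lock, egg timer. Origin: centre of the underside; z up, +x away from the robot's side, +y towards the bowl.
- dial_grip (a point): Middle of the black dial's grip on its axis, 24 mm above the deck; mixer frame x -75, y -112, z 174 mm. Round skirt 58 mm across up to 11 mm above the deck, on it an upright wing 58 mm long, 12 thick, from 11 to 37 mm. x axis: along the wing to its pointer (white line), turns with the dial; off = 0.62 rad anticlockwise of mixer +x. Deck marks clockwise: bar (off), 1, 2, 3 dots.
- speed_dial (a joint): Dial angle, rad: 0 off, grows clockwise seen from above. Steps at about 0.42 (one dot), 0.82 (two dots), 1.25 (three dots, end stop); clicks to overcome at about 0.22, 0.62, 1.02. A spring drives it back to 0 from anywhere: return torque 0.06 N m at off, 0.19 N m at the stop, up to 0.06 N m more just before each click (peaks 0.14, 0.17, 0.21 N m).
- lock_grip (a point): Middle of the lid lock's upright black grip, 18 mm above the deck; mixer frame x 30, y -104 + travel, z 168 mm; axes as the mixer's. Grip 32 mm along x, 12 mm thick along y, from 6 to 31 mm above the deck, on a flat shoe 34 x 34 mm between rails 3 mm high. It pushes a flat steel bolt into a keeper on the lid's rim.
- lid_lock (a joint): Travel of the lid lock in m along the mixer's +y (towards the bowl): 0 fully open, 0.045 fully home at its end stop. It starts somewhere in the first 15 mm, slides with about 3 N of friction and stays where it is left.
- egg_timer: Loose white egg timer, 45 mm diameter, 37 mm high, on the deck in its far right corner; origin at the centre of its underside.
- mug: Loose white mug, 80 mm diameter, 88 mm high, on the table in front of the bowl; origin at the centre of its underside.
- spoon: Loose steel spoon, 200 mm long, lying on the table in front of the motor housing; origin at the middle of its underside.
- mixing_bowl: Loose orange bowl, 240 mm diameter, 105 mm high, left of the machine; origin at the centre of its underside.
- small_bowl: Loose purple bowl, 160 mm diameter, 75 mm high, right of the machine; origin at the centre of its underside.
- jar: Loose jar of jam, 68 mm diameter, 110 mm high, right of the machine; origin at the centre of its underside.

How it is judged:
By the outcome, as a careful person would: the job done as asked, in the order asked, and still so for the second after the job is handed in, while the arm keeps its last pose, push and grip.
It also fails if it takes over 42 s, if anything falls off the work surface, if the arm or the gripper's body presses on something with over 40 N, if the wrist force passes 120 N, or if a joint passes its speed limit or range.

### The arm

A 7-joint arm with a two-finger parallel gripper is mounted at the origin on the work surface. World frame = base frame: x ahead of the robot, y to its left, z up, the work surface at z = 0. Lengths are in m, angles in rad, forces in N, time in s.
With the tool pointing down it reaches from about 0.35 to 0.9 m from the base axis. Payload 8.1 kg.
Tool frame: the origin (TCP) lies where the fingers leave the gripper's body, on its centre line; the fingertips stand 66 mm ahead of it and the grasp point (between the pads) lies 47 mm ahead of it; z points along the fingers, y is the line along which they close (so a half turn about z gives the same grasp; the last joint's range is limited). The gripper opens to 92 mm and grips with 3 to 60 N. Pads are 19 mm wide; open, the fingers measure 130 mm over their backs; the gripper's body (75 mm by 190 mm) begins 47 mm behind the grasp point.
Start: joints at [-1.419, 0.434, 0.025, 1.573, -0.012, 1.134, -0.075], TCP at [0.158, 0.605, 0.292] pointing down, gripper open.
Joint ranges: [-2.62, 2.62], [-0.44, 2.09], [-1.27, 1.32], [0.08, 2.57], [-1.32, 4.46], [0.12, 2], [-2.74, 2.74]. Speed limits (rad/s): [2.22, 2.22, 3.01, 3.01, 3.14, 3.14, 3.14].

### API

Orientations are given as a rotation vector (axis times angle).
In Python, from cell import arm gives the robot as it stands.
- The arm moves only by the tool send_rows, never from a script. Its argument "motion" is text: rows parted by semicolons, each of 7 numbers parted by spaces: the closure, from 0 (fully open) to 1 (shut), then the shift along the world's x, y, z in m, then the turn, a rotation vector about the world's x, y, z in degrees. A call has 1 to 5 rows; each row shifts and turns the commanded pose from where the row before left it; what a row does not reach is not made up. A row lasts 1/8 s, in which the tool goes at most 62.5 mm and 10.7 degrees, less where a joint would pass 70% of its speed; a pose out of reach is approached as far as the arm can. A call is refused whole if a number of a shift passes 0.0625 or a number of a turn 10.7, either way. A call with a gripper value outside its range is refused whole. The fingers move at their own pace and stop on an object; "force" is the grip in N (left out, the last holds). Time passes only in rows, so rows that do not move let the fingers close. It gives the time, the measured TCP pose, the force, the opening and the grip force at its end, in the units of the state.
- arm.observe(): the state, without advancing time (a new reading comes with each control period).
- arm.get_image(name): name is "scene" or "top" or "wrist"; returns (picture, depth): 420x560x3 uint8, blue, green, red; 420x560 float32, m along the optical axis (not along the pixel's ray), 0 where there is no reading.
- arm.camera_model(name): a dict with "fx", "fy", "cx", "cy" (pixels), "view" (4x4, takes a point from world to camera coordinates). Camera axes: x right, y down, z forward; pixel columns grow to the right and rows downward; lengths in m; the calibration is good to about 2 mm. A picture is of the moment at which its call begins: read the wrist's pose just before it. camera_model takes no time and is no camera call; for the wrist camera it gives the pose at the moment of the call.
- arm.sign_off(): hands the job in; it is judged then, once.
The state is a dict: "clock": time; "joints": joint angles; "dq": joint speeds; "joint_efforts": joint torques, N m; "position": TCP position; "ee_rot": TCP orientation; "force": force on the tool from outside, world axes, zero at the start; "ft_torque": the same for the moment, N m; "width": opening from 0.0 (shut) to 1.0 (fully open); "gripper_force": force on a finger pad.
Only numpy, scipy, OpenCV 4.12 (cv2) and the standard library are available. Lean on these libraries where they do the work, as an engineer would, in place of code of your own. Each camera call takes 0.05 s, during which the arm holds its last target. There are 200 camera calls.

## Working session

There is one attempt and no reset: what is moved stays moved. The work goes in short steps, Python scripts to look and compute and a tool call to move; the robot and the scene stay as the last step left them, time stands still between calls to the robot, and variables do not carry over. Pictures are saved under pics/ and viewed, at most 10 in all, crops included, and the job is handed in when it is done.

Besides the shell and the picture viewer there is one more tool, called after "Call:" as name(argument=value, ...) on one line, values as JSON. send_rows: Moves the arm, as the interface text tells. Its arguments: {"type":"object","properties":{"motion":{"type":"string"},"force":{"type":"number"}},"required":["motion"]}

```bash
mkdir -p pics
python3 - <<'E'
from cell import arm
import cv2,numpy as np
s=arm.observe();print(s)
for n in("top","scene"):
    im,d=arm.get_image(n);m=arm.camera_model(n)
    cv2.imwrite(f"pics/{n}0.png",im);np.savez(f"{n}0.npz",im=im,d=d,**m);print(n,m)
E
```

```text
{'clock': 0.0, 'joints': array([-1.41859345,  0.43522682,  0.02494105,  1.57409035, -0.01158363,
        1.1339912 , -0.07511226]), 'dq': array([ 3.21813814e-05, -9.80320749e-04, -1.75123879e-03,  3.04295388e-04,
        1.32868220e-03,  1.10428307e-03,  7.30704226e-04]), 'joint_efforts': array([-6.38912370e-04, -6.67853022e+01,  9.84925367e-01, -3.14475524e+01,
       -6.05460559e-02,  4.29012103e-02,  1.91947561e-04]), 'position': array([0.15746543, 0.60441999, 0.29144475]), 'ee_rot': array([-3.99226180e-01, -3.11606583e+00,  2.46629701e-03]), 'force': array([-0.85387987,  0.01979025, -0.28980233]), 'ft_torque': array([0.00889954, 0.01551958, 0.03850529]), 'gripper_force': 0.0, 'width': 1.000055237901201}
top {'fx': 454.3940932994528, 'fy': 454.3940932994528, 'cx': 276.9594924775556, 'cy': 202.29219391548799, 'view': array([[ 0.00404831, -0.9999446 , -0.00971617,  0.13290665],
       [-0.98522465, -0.00232471, -0.17125124,  0.55239994],
       [ 0.17121916,  0.01026589, -0.98517948,  1.31862619],
       [ 0.        ,  0.        ,  0.        ,  1.        ]])}
scene {'fx': 448.24138205769856, 'fy': 448.24138205769856, 'cx': 283.8573051662199, 'cy': 208.27296065809193, 'view': array([[ 0.09905353,  0.99497491,  0.01460583, -0.18528758],
       [ 0.60872543, -0.04897663, -0.79186782, -0.21992359],
       [-0.78717326,  0.08732824, -0.61051784,  1.74006275],
       [ 0.        ,  0.        ,  0.        ,  1.        ]])}
```

View pics/top0.png

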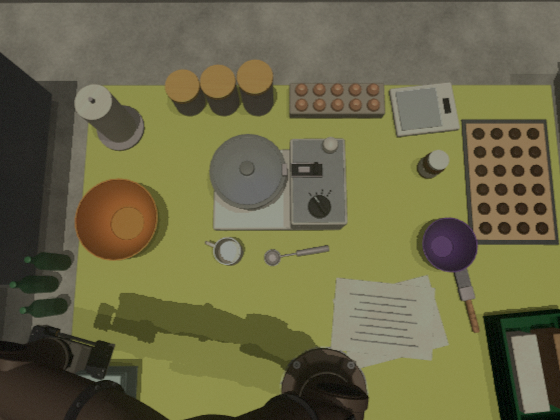

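View pics/scene0.png

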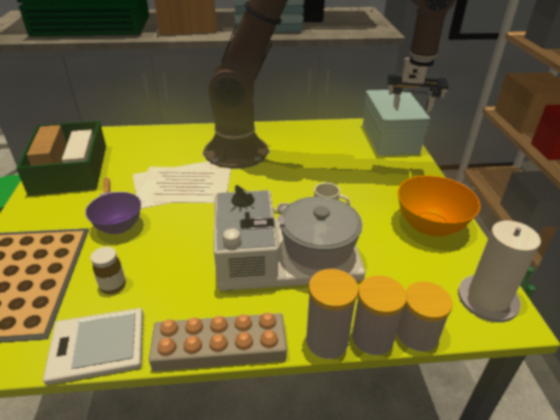

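Top view: dial at about (319,206) with the deck marks above it, lock at about (305,170), egg timer at (330,145), deck spanning columns 290-346 and rows 138-228. Next I measure the deck, dial and lock.

```bash
cat > h.py <<'E'
import numpy as np,cv2
def cloud(d,m):
    v,u=np.mgrid[:d.shape[0],:d.shape[1]]
    c=np.stack([(u-m['cx'])/m['fx']*d,(v-m['cy'])/m['fy']*d,d],-1)
    V=m['view'];return (c-V[:3,3])@V[:3,:3]
def ray(m,u,v,z):
    V=m['view'];R=V[:3,:3];o=-R.T@V[:3,3]
    r=R.T@np.array([(u-m['cx'])/m['fx'],(v-m['cy'])/m['fy'],1.]);return o+r*(z-o[2])/r[2]
E
python3 - <<'E'
from h import *
z=np.load('top0.npz');im,d=z['im'],z['d'];P=cloud(d,z)
reg=np.zeros(d.shape,bool);reg[130:235,285:352]=1
mk=reg&(abs(P[...,2]-.15)<.008)&(d>0)
print('deck z',np.median(P[mk][:,2]),mk.sum())
k=cv2.morphologyEx(mk.astype('u1'),cv2.MORPH_CLOSE,np.ones((9,9)))
c=max(cv2.findContours(k,0,2)[0],key=cv2.contourArea)
box=cv2.boxPoints(cv2.minAreaRect(c));W=np.array([ray(z,u,v,.15) for u,v in box])
print(box,W.round(4),[np.linalg.norm(W[i]-W[i-1]).round(4) for i in range(4)],W.mean(0))
g=cv2.cvtColor(im,6)
dk=((g<50)&reg).astype('u1')
n,l,s,ce=cv2.connectedComponentsWithStats(dk)
for i in range(1,n):
    if s[i,4]>15: print(s[i],ce[i],ray(z,*ce[i],.165).round(4), 'z',np.percentile(P[l==i][:,2],[10,50,90]).round(3))
cv2.imwrite('pics/crop.png',cv2.resize(im[130:235,280:355],None,fx=5.5,fy=5.5,interpolation=2))
E
```

```text
deck z 0.150117458188604 4116
[[284.0793  139.173  ]
 [344.34164 137.66644]
 [346.49844 223.93753]
 [286.2361  225.44409]] [[ 0.7169  0.1141  0.15  ]
 [ 0.7215 -0.0575  0.15  ]
 [ 0.4742 -0.0582  0.15  ]
 [ 0.4696  0.1078  0.15  ]] [np.float64(0.2474), np.float64(0.1716), np.float64(0.2473), np.float64(0.166)] [0.59556017 0.02655421 0.15      ]
[292 162  30  13 247] [307.65182186 168.87854251] [0.6262 0.0485 0.165 ] z [0.149 0.154 0.18 ]
[309 195  21  22 326] [319.17484663 205.95705521] [0.5218 0.0177 0.165 ] z [0.156 0.162 0.188]
```

View pics/crop.png

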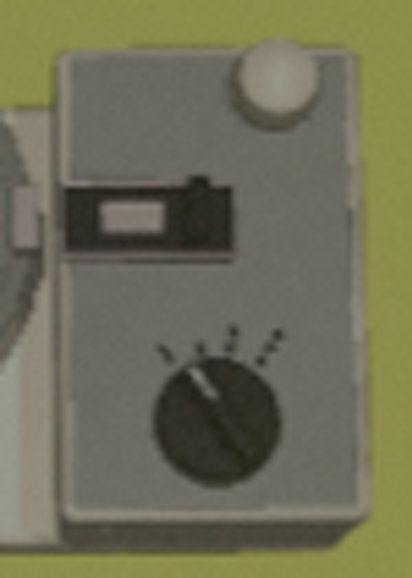

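The crop shows the dial's skirt centred at about (218,422) with its pointer up-left at off. The lock's black shoe and grip are on the right at about (200,215), with steel showing at (132,215). The bolt is still short of the keeper at (25,215). I move in above for a close wrist view.

Call:
send_rows(motion="0 0.034 -0.048 0.014 0 0 1.2; 0 0.034 -0.048 0.014 0 0 1.2; 0 0.034 -0.048 0.014 0 0 1.2; 0 0.034 -0.048 0.014 0 0 1.2; 0 0.034 -0.048 0.014 0 0 1.2")

```text
clock: 0.72
position: [0.3284, 0.3629, 0.3625]
ee_rot: [-0.235, -3.133, 0.0]
force: [0.9, -0.1, 0.6]
width: 1.001
gripper_force: 0.0
```

Call:
send_rows(motion="0 0.034 -0.048 0.005 0 0 1.2; 0 0.034 -0.048 0 0 0 1.2; 0 0.034 -0.048 0 0 0 1.2; 0 0.034 -0.048 0 0 0 1.2; 0 0.034 -0.048 0 0 0 1.2")

```text
clock: 1.35
position: [0.4982, 0.1232, 0.3672]
ee_rot: [-0.07, -3.141, -0.0]
force: [1.1, 0.7, 0.3]
width: 0.999
gripper_force: 0.0
```

Call:
send_rows(motion="0 0.034 -0.048 0 0 0 1.3; 0 0.034 -0.048 0 0 0 1.3; 0 0 0 0 0 0 0; 0 0 0 0 0 0 0")

```text
clock: 1.85
position: [0.5653, 0.0291, 0.3667]
ee_rot: [-0.001, -3.14, -0.0]
force: [-0.8, 1.1, 0.4]
width: 0.999
gripper_force: 0.0
```

Run:
```python
from cell import arm
import cv2,numpy as np
from scipy.spatial.transform import Rotation as R
s=arm.observe();m=arm.camera_model("wrist");im,d=arm.get_image("wrist")
cv2.imwrite("pics/w1.png",im);np.savez("w1.npz",im=im,d=d,**m)
print(s['clock'],s['position'],s['joints'],R.from_rotvec(s['ee_rot']).as_matrix().round(3),s['force'],m)
```

```text
1.85 [0.56525991 0.02913226 0.36667958] [-0.44488725  0.28980147  0.39727303  1.62985776 -0.11727963  1.246742
  1.54543377] [[-1.     0.    -0.001]
 [ 0.     1.     0.   ]
 [ 0.001  0.    -1.   ]] [-0.80832423  1.05622207  0.37523688] {'fx': 321.86195116111105, 'fy': 321.86195116111105, 'cx': 278.632109494361, 'cy': 209.11425340027685, 'view': array([[ 8.93446538e-04,  9.99998973e-01,  1.12017860e-03,
        -3.07695415e-02],
       [ 9.64163437e-01, -1.15862031e-03,  2.65306474e-01,
        -5.97543641e-01],
       [ 2.65307499e-01,  8.42998097e-04, -9.64163482e-01,
         3.12717725e-01],
       [ 0.00000000e+00,  0.00000000e+00,  0.00000000e+00,
         1.00000000e+00]])}
```

View pics/w1.png

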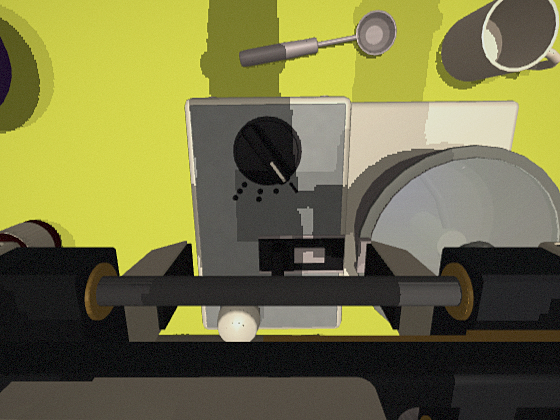

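The wrist view shows the dial at about (267,150) with its pointer at (278,172), the lock's black shoe at 260-345 x 240-270, the timer at (238,323), and deck corners at (188,100) and (350,100).

Run:
```python
from h import *
z=np.load('w1.npz');im,d=z['im'],z['d'];P=cloud(d,z)
g=cv2.cvtColor(im,6)
def comp(mk,x0,x1,y0,y1):
    r=np.zeros(g.shape,'u1');r[y0:y1,x0:x1]=1;r&=mk.astype('u1')
    n,l,s,c=cv2.connectedComponentsWithStats(r);i=1+s[1:,4].argmax();return l==i
H=P[...,2]
print('deck z',np.median(H[200:230,200:225]))
# dial skirt via depth
sk=comp((H>.156)&(H<.195),215,320,100,200)
print('above-deck mask xy mean',P[sk].mean(0),P[sk].min(0),P[sk].max(0))
c=max(cv2.findContours(sk.astype('u1'),0,2)[0],key=cv2.contourArea)
(u,v),r=cv2.minEnclosingCircle(c);print('circ',u,v,r,ray(z,u,v,.161),r)
w=comp((H>.18)&(H<.195),215,320,100,200);Q=P[w][:,:2]
rc=cv2.minAreaRect(Q.astype('f4'));print('wing rect',rc,Q.mean(0),H[w].mean(),w.sum())
e,V=np.linalg.eigh(np.cov(Q.T));print('wing angle deg',np.degrees(np.arctan2(V[1,1],V[0,1])))
# lock grip
lk=comp((H>.172)&(H<.19),240,350,225,285);Q=P[lk]
print('lock top',Q.min(0),Q.max(0),Q.mean(0),lk.sum(),np.argwhere(lk).min(0),np.argwhere(lk).max(0))
# deck edges from depth
for row in (110,130,180,200,215,230):
    k=np.where(abs(H[row,150:365]-.15)<.006)[0]+150
    print(row,k.min(),k.max(),P[row,k.min()][:2].round(4),P[row,k.max()][:2].round(4))
k=[np.where(abs(H[60:150,c]-.15)<.006)[0].min()+60 for c in (205,330)];print('front',[P[a,c].round(4) for a,c in zip(k,(205,330))])
```

```text
deck z 0.1508548763835854
above-deck mask xy mean [0.52048934 0.01952563 0.17001578] [ 0.4935671  -0.00936005  0.15936813] [0.55020541 0.04787941 0.19038411]
circ 265.35540771484375 154.2831268310547 34.560543060302734 [0.52312203 0.01789993 0.161     ] 34.560543060302734
wing rect ((0.521455705165863, 0.01897396147251129), (0.05778130516409874, 0.012103586457669735), 35.939876556396484) [0.520629   0.01882064] 0.18733851469573018 983
wing angle deg -143.87143517033098
lock top [0.60988931 0.0226701  0.17226984] [0.63611927 0.03419941 0.18360529] [0.62154247 0.0284809  0.1807361 ] 357 [248 271] [275 283]
110 185 350 [ 0.4836 -0.0575] [0.4837 0.0971]
130 187 349 [ 0.5017 -0.0564] [0.5019 0.0966]
180 191 346 [ 0.5495 -0.0561] [0.5497 0.0964]
200 193 346 [ 0.5698 -0.0556] [0.5706 0.0981]
215 194 345 [ 0.5853 -0.0555] [0.5859 0.0976]
230 195 364 [ 0.6015 -0.0558] [0.6008 0.1171]
front [array([ 0.4739, -0.0379,  0.1462]), array([0.4731, 0.0778, 0.145 ])]
```

Measurements agree with the given sizes:
- **Wing:** 57.8 x 12.1 mm, centred at (0.521, 0.019), angle 36°. The mixer is therefore nearly unrotated, with its origin at about (0.596, 0.131).
- **Lock grip:** centred at (0.626, 0.0285), so about 1.5 mm of travel.

I'll push the lock with closed fingers from its -y side.

Call:
send_rows(motion="1 0.03 -0.021 0 0 0 0; 1 0.031 -0.02 0 0 0 0; 1 0 0 -0.02 0 0 0; 1 0 0 -0.02 0 0 0; 1 0 0 0 0 0 0", force=20)

```text
clock: 2.52
position: [0.6255, -0.0102, 0.3259]
ee_rot: [0.004, -3.138, -0.001]
force: [-0.3, -0.2, -0.7]
width: 0.507
gripper_force: 0.0
```

Call:
send_rows(motion="1 0 0 0 0 0 0; 1 0 0 -0.03 0 0 0; 1 0 0 -0.03 0 0 0; 1 0 0 -0.02 0 0 0; 1 0 0 0 0 0 0")

```text
clock: 3.15
position: [0.6262, -0.0116, 0.2469]
ee_rot: [0.001, -3.14, -0.0]
force: [1.6, -0.6, -0.6]
width: 0.01
gripper_force: 0.0
```

Call:
send_rows(motion="1 0 0 -0.017 0 0 0; 1 0 0 0 0 0 0; 1 0 0.008 0 0 0 0; 1 0 0.008 0 0 0 0; 1 0 0.004 0 0 0 0")

```text
clock: 3.78
position: [0.6268, 0.0082, 0.2307]
ee_rot: [-0.001, 3.141, -0.001]
force: [-0.2, -2.7, 1.6]
width: 0.006
gripper_force: 1.6
```

Call:
send_rows(motion="1 0 0.008 0 0 0 0; 1 0 0.008 0 0 0 0; 1 0 0.008 0 0 0 0; 1 0 0.006 0 0 0 0; 1 0 0 0 0 0 0")

```text
clock: 4.4
position: [0.6265, 0.0391, 0.2301]
ee_rot: [0.002, -3.141, -0.001]
force: [1.0, -0.4, -0.2]
width: -0.0
gripper_force: 0.0
```

Call:
send_rows(motion="1 0 0.003 0 0 0 0; 1 0 0.003 0 0 0 0")

```text
clock: 4.65
position: [0.6263, 0.0434, 0.23]
ee_rot: [-0.001, -3.141, 0.001]
force: [1.0, -3.1, 0.2]
width: 0.006
gripper_force: 1.6
```

Call:
send_rows(motion="1 0 0.003 0 0 0 0; 1 0 0.001 0 0 0 0")

```text
clock: 4.9
position: [0.6263, 0.048, 0.23]
ee_rot: [0.0, -3.141, 0.0]
force: [-0.5, -2.7, -0.5]
width: 0.007
gripper_force: 1.5
```

Call:
send_rows(motion="1 0 0.002 0 0 0 0")

```text
clock: 5.03
position: [0.6263, 0.0495, 0.23]
ee_rot: [-0.001, -3.141, 0.001]
force: [-1.7, -8.0, -1.0]
width: 0.005
gripper_force: 4.4
```

Call:
send_rows(motion="1 0 0.002 0 0 0 0; 1 0 0 0 0 0 0")

```text
clock: 5.28
position: [0.6263, 0.0496, 0.2301]
ee_rot: [-0.003, -3.141, 0.004]
force: [-1.8, -9.0, 0.5]
width: 0.003
gripper_force: 4.3
```

Call:
send_rows(motion="1 0 0.001 0 0 0 0; 1 0 0 0 0 0 0")

```text
clock: 5.52
position: [0.6263, 0.0498, 0.2301]
ee_rot: [-0.004, -3.141, 0.005]
force: [-0.7, -11.5, -0.5]
width: 0.003
gripper_force: 5.3
```

The push force has risen to 11 N with no further motion, so the lock is at its stop. I back off, rise and go to the dial, opening and turning the tool 36°.

Call:
send_rows(motion="1 0 -0.015 0 0 0 0; 1 0 -0.015 0.02 0 0 0; 1 0 0 0.055 0 0 0; 0 -0.035 0 0.03 0 0 6; 0 -0.035 0 0 0 0 10")

```text
clock: 6.15
position: [0.5572, 0.023, 0.338]
ee_rot: [-0.444, 3.104, 0.001]
force: [0.3, 0.5, -0.2]
width: 0.175
gripper_force: 0.0
```

Call:
send_rows(motion="0 -0.035 0 0 0 0 10; 0 0 0 0 0 0 10; 0 0 0 0 0 0 0; 0 0 0 0 0 0 0")

```text
clock: 6.65
position: [0.522, 0.0229, 0.3353]
ee_rot: [-0.965, 2.989, 0.0]
force: [0.2, 0.2, -0.4]
width: 0.606
gripper_force: 0.0
```

Run:
```python
from cell import arm
from h import *
from scipy.spatial.transform import Rotation as R
s=arm.observe();z=arm.camera_model("wrist");im,d=arm.get_image("wrist");cv2.imwrite("pics/w2.png",im)
M=R.from_rotvec(s['ee_rot']).as_matrix()
print(s['clock'],s['position'],s['joints'].round(3),'closing deg',np.degrees(np.arctan2(M[1,1],M[0,1])),s['width'])
P=cloud(d,z);H=P[...,2]
def blob(x,y,r,lo,hi):
    w=(np.hypot(P[...,0]-x,P[...,1]-y)<r)&(H>lo)&(H<hi)&(d>0);Q=P[w][:,:2]
    if len(Q)>5: print(len(Q),cv2.minAreaRect(Q.astype('f4')),Q.min(0),Q.max(0),H[w].mean())
blob(.521,.019,.035,.18,.195)
blob(.626,.06,.04,.172,.19)
im,d=arm.get_image("top");z=arm.camera_model("top");P=cloud(d,z);H=P[...,2];blob(.626,.06,.04,.172,.19)
cv2.imwrite("pics/t2.png",cv2.resize(im[130:235,280:355],None,fx=5.5,fy=5.5))
```

```text
6.65 [0.52196234 0.02292967 0.33533718] [-0.376  0.229  0.286  1.775 -0.071  1.146  2.126] closing deg 125.77284701883912 0.6058983898694758
1090 ((0.5212183594703674, 0.018725953996181488), (0.0571211539208889, 0.011774028651416302), 35.81494903564453) [ 0.49589689 -0.00138401] [0.54639806 0.03898135] 0.18741736389556113
344 ((0.6240755319595337, 0.0717327818274498), (0.012121953070163727, 0.02911827526986599), 84.74510192871094) [0.60946489 0.06652847] [0.63828769 0.07886886] 0.17939608752271116
51 ((0.6268312931060791, 0.0729638859629631), (0.03016442246735096, 0.011070173233747482), 0.1603991687297821) [0.61174892 0.06738845] [0.64191339 0.07852604] 0.17957839710654774
```

View pics/w2.png

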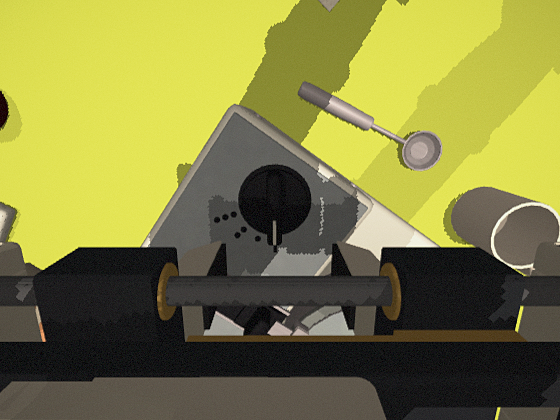

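The wrist view shows the wing upright in the image at (275,200), lined up between the fingers, and the lock's grip now sits at y 0.0727, i.e. fully home. I descend on the wing.

Call:
send_rows(motion="0 -0.001 -0.004 -0.03 0 0 0; 0 0 0 -0.03 0 0 0; 0 0 0 -0.025 0 0 0; 0 0 0 -0.019 0 0 0; 0 0 0 0 0 0 0")

```text
clock: 7.38
position: [0.52, 0.0189, 0.2299]
ee_rot: [0.968, -2.986, -0.0]
force: [-0.0, 0.3, 0.7]
width: 0.999
gripper_force: 0.0
```

Call:
send_rows(motion="1 0 0 0 0 0 0; 1 0 0 0 0 0 0; 1 0 0 0 0 0 0; 1 0 0 0 0 0 0; 1 0 0 0 0 0 0", force=30)

```text
clock: 8.0
position: [0.5206, 0.0188, 0.2314]
ee_rot: [-0.971, 2.988, 0.0]
force: [0.6, 0.2, -0.0]
width: 0.508
gripper_force: 0.0
```

Call:
send_rows(motion="1 0 0 0 0 0 0; 1 0 0 0 0 0 0; 1 0 0 0 0 0 0")

```text
clock: 8.38
position: [0.5205, 0.0188, 0.2312]
ee_rot: [0.971, -2.988, -0.0]
force: [-0.9, 1.0, -0.7]
width: 0.179
gripper_force: 0.0
```

Call:
send_rows(motion="1 0 0 0 0 0 0; 1 0 0 0 0 0 0; 1 0 0 0 0 0 0", force=35)

```text
clock: 8.75
position: [0.5211, 0.018, 0.2313]
ee_rot: [-0.969, 2.987, -0.002]
force: [3.0, -3.6, -2.8]
width: 0.126
gripper_force: 35.0
```

Call:
send_rows(motion="1 0 0 0 0 0 -8; 1 0 0 0 0 0 -8")

```text
clock: 9.0
position: [0.5211, 0.0182, 0.2313]
ee_rot: [-0.538, 3.094, -0.001]
force: [3.7, -4.4, -3.0]
width: 0.128
gripper_force: 35.0
```

```bash
python3 -c "
from cell import arm;s=arm.observe();print(s['force'],s['ft_torque'],s['position'],s['joints'])"
```

```text
[ 3.67717198 -4.4199854  -3.00022685] [-0.64462736 -0.65840653  0.10312603] [0.52106485 0.01816256 0.23130992] [-0.39576115  0.33499803  0.33356572  1.92369824 -0.13651293  0.90363872
  1.91998745]
```

Call:
send_rows(motion="1 0 0 0 0 0 -8; 1 0 0 0 0 0 -8; 1 0 0 0 0 0 -8; 1 0 0 0 0 0 -8; 1 0 0 0 0 0 -8")

```text
clock: 9.62
position: [0.5211, 0.0186, 0.2313]
ee_rot: [0.552, 3.091, -0.0]
force: [3.4, -2.1, -2.7]
width: 0.126
gripper_force: 35.0
```

Call:
send_rows(motion="1 0 0 0 0 0 -7; 1 0 0 0 0 0 -5; 1 0 0 0 0 0 -2; 1 0 0 0 0 0 0")

```text
clock: 10.12
position: [0.5211, 0.0187, 0.2313]
ee_rot: [0.917, 3.003, 0.0]
force: [5.4, -2.5, -4.1]
width: 0.127
gripper_force: 35.0
```

```bash
cat > st.py <<'E'
from cell import arm
from h import *
from scipy.spatial.transform import Rotation as R
s=arm.observe();M=R.from_rotvec(s['ee_rot']).as_matrix()
print(s['clock'],s['force'],s['ft_torque'],s['position'],s['joints'],np.degrees(np.arctan2(M[1,1],M[0,1])),s['gripper_force'],s['width'])
E
python3 st.py
```

```text
10.125 [ 5.39078614 -2.48200384 -4.14464529] [-0.49417318 -1.1156822   0.18278731] [0.52114267 0.01872379 0.23131075] [-0.56216556  0.35613331  0.5560657   1.93628152 -0.23443161  0.91140409
  1.08819685] 56.02895508128823 35.00512719154358 0.12692574599030784
```

Call:
send_rows(motion="1 0 0 0 0 0 -2; 1 0 0 0 0 0 -2; 1 0 0 0 0 0 0")

```text
clock: 10.5
position: [0.5212, 0.0187, 0.2313]
ee_rot: [1.02, 2.97, -0.0]
force: [5.2, -1.7, -4.0]
width: 0.131
gripper_force: 35.7
```

```bash
python3 st.py
```

```text
10.5 [ 5.2029166  -1.6975305  -4.02352145] [-0.62482531 -1.1801542   0.69754309] [0.52116732 0.01874396 0.23133573] [-0.57468448  0.35850537  0.5732135   1.93711868 -0.24212396  0.91247186
  1.02782566] 52.088452626724475 35.735052824020386 0.13073885281780045
```

The twist torque has jumped to 0.7 N m, so the dial is on its stop. I check the wing, the lock and the surroundings before handing in.

Run:
```python
from cell import arm
from h import *
im,d=arm.get_image("wrist");z=arm.camera_model("wrist");cv2.imwrite("pics/w3.png",im)
im2,_=arm.get_image("top");o=np.load('top0.npz')['im']
cv2.imwrite("pics/t3.png",im2)
P=cloud(d,z);H=P[...,2]
for x,y,r,lo,hi in((.521,.019,.035,.18,.192),(.626,.073,.025,.172,.186)):
    w=(np.hypot(P[...,0]-x,P[...,1]-y)<r)&(H>lo)&(H<hi)&(d>0);Q=P[w][:,:2]
    print(len(Q)); 
    if len(Q)>5: print(cv2.minAreaRect(Q.astype('f4')))
```

```text
2383
((0.5221484303474426, 0.02133512869477272), (0.02583029679954052, 0.05776504799723625), 64.39191436767578)
397
((0.6120225191116333, 0.07408399134874344), (0.013839930295944214, 0.00785034615546465), 65.29680633544922)
```

View pics/w3.png

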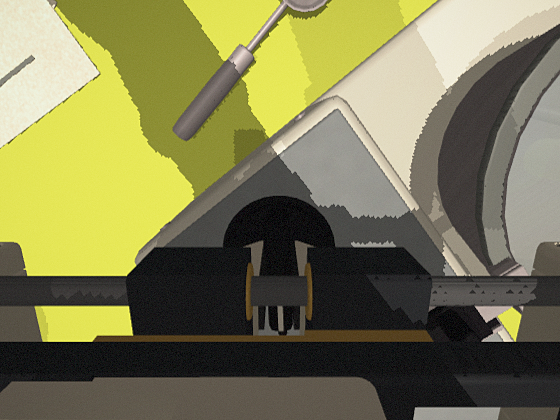

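View pics/t3.png

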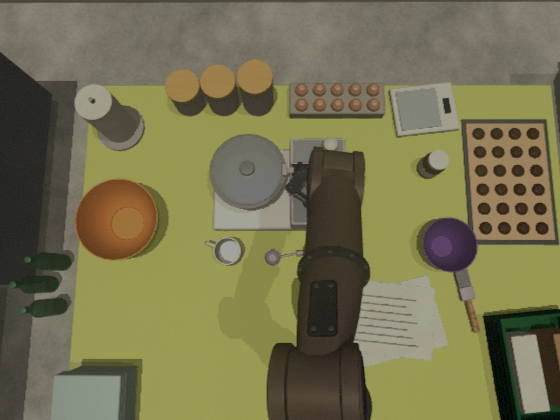

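In the wrist view the pads hold the wing at (283,290), turned with the tool. In the top view the mug (228,250), spoon, bowls, jar and timer (331,145) have not moved. I hand the job in while still holding the dial.

```bash
python3 -c "
from cell import arm;print(arm.sign_off())"
```

```text
the job is handed in; nothing more can be done
None
```

The lid lock is home against its stop, the dial is held against its stop at the third step (three dots), and the job was handed in after about 10.6 s with the arm still holding it; the verdict was not shown.

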